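# Clip the LED bar lamp onto the tilted splash screen

## Robot

A 6-joint arm with a two-finger parallel gripper is mounted at the origin on the work surface. World frame = base frame: x ahead of the robot, y to its left, z up, the work surface at z = 0. Lengths are in m, angles in rad, forces in N, time in s.
With the tool pointing down it reaches from about 0.375 to 0.9 m from the base axis. Payload 3.1 kg.
Tool frame: the origin (TCP) lies on the centre line of the jaws, within the pads' length; the fingertips stand 11 mm ahead of it and the grasp point (between the pads) lies 8 mm behind it; x points along the fingers, y is the direction in which the jaws open and shut, and the axes are right-handed (so a half turn about x gives the same grasp; the last joint's range is limited). The gripper opens to 87 mm and grips with 3 to 60 N. Pads are 19 mm wide; open, the fingers measure 117 mm over their backs; the gripper's body (75 mm by 190 mm) begins 51 mm behind the grasp point.
Start: joints at [0.986, 0.527, 1.433, -0, 1.181, -0.178], TCP at [0.247, 0.574, 0.234] pointing down, gripper open.
Joint ranges: [-3.08, 3.08], [-0.75, 2.2], [0.22, 2.44], [-1.43, 4.57], [0, 2.65], [-2.85, 2.85]. Speed limits (rad/s): [2.79, 2.79, 3.14, 3.14, 3.14, 3.14].

## Interface

Orientations are given as a unit quaternion [x, y, z, w].
In Python, from rig import robot, camera, camera_info gives the robot as it stands.
- The arm moves only by the shell command python3 -m inch 'ROWS' [FORCE]. ROWS is JSON, a list that holds one entry, the list of rows, each a list of 5 numbers: the shift along the tool's x, y, z in cm, then the turn about the tool's x in rad, then the opening, from 0 (shut) to 1 (fully open). A call has 1 to 8 rows; each row shifts and turns the pose as measured when the row begins, along the tool's axes as they then stand; what a row does not reach is not made up. A row lasts 1/12 s, in which the tool goes at most 41.7 mm and 7.16 degrees, less where a joint would pass 70% of its speed; a pose out of reach is approached as far as the arm can. A call with a gripper value outside its range is refused whole. The fingers move at their own pace and stop on an object; FORCE is the grip in N (left out, the last holds). Time passes only in rows, so rows that do not move let the fingers close. It gives the time, the measured TCP pose, the force and the opening at its end, in the units of the state.
- robot.get_obs(): the state, without advancing time (a new reading comes with each control period).
- camera(name): name is "side" or "top" or "wrist"; returns the picture (480x640x3 uint8, red, green, blue); there is no depth.
- camera_info(name): a dict with "camera_matrix" (3x3 intrinsics, pixels), "rvec" (rotation vector, rad) and "tvec" (3), from world to camera coordinates, as OpenCV has them. Camera axes: x right, y down, z forward; pixel columns grow to the right and rows downward; lengths in m; the calibration is good to about 2 mm. A picture is of the moment at which its call begins: read the wrist's pose just before it. camera_info takes no time and is no camera call; for the wrist camera it gives the pose at the moment of the call.
- robot.hand_in(): hands the job in, once; it reports no verdict.
The state is a dict: "time": time; "q": joint angles; "joint_velocities": joint speeds; "joint_torque": joint torques, N m; "position": TCP position; "tool_rot": TCP orientation; "ft_force": force on the tool from outside, world axes, zero at the start; "moment": the same for the moment, N m; "grip_width": finger opening in m.
Only numpy, scipy, OpenCV 4.12 (cv2) and the standard library are available. Lean on these libraries where they do the work, as an engineer would, in place of code of your own. Each camera call takes 0.05 s, during which the arm holds its last target. There are 200 camera calls.

## Task

Squeeze the orange spring clip of the LED bar lamp, take it off the yellow parking plate and clip it onto the top edge of the tilted splash screen, between the two orange marks, square to the pane and pushed fully home so that the pane presses in the black stop in its throat, with the light bar on the hotplate side. Let go and leave it held by its own spring. Press gently and do not shove the screen out of its set slope, and leave the flask, the oil bottle and the cup standing where they are.

Things in the scene. Friction and masses are not known exactly. Their poses are not given: they have to be found in the camera images.
- clip_center (a point): Middle of the steel hinge pin of the loose spring clip (two orange levers, 110 mm tall, 36 mm wide, 0.1 to 0.2 kg with its lamp). Axes: z from jaws to handles, y along the pin, x across the levers towards the LED bar. The jaws end 48 mm below the pin; squeezed fully, their tips stand 25 mm apart. It starts clipped on the parking plate, jaws down.
- clip_grip (a point): Place to squeeze the clip: midway between its two handles, 40 mm above the pin along the clip's z. The handles reach 12 to 62 mm above the pin, 30 mm wide along y. Clipped on, they splay like a V, about 47 mm over their outsides here. Squeezed across x with about 18 N they come flat and parallel, 30 mm over their outsides: that is the lever stop, jaws fully open.
- lamp_bar (a point): Centre of the LED bar, an aluminium bar 120 mm long along the pin (16 x 18 mm in section), fixed to the outside of the +x lever, 32 mm out from the pin and 20 mm below it.
- clip_jaw (a joint): Opening of the clip's levers in rad: 0 = gripping a 6 mm thick plate, 0.4 = squeezed fully open, -0.14 = shut on nothing. A spring closes it (each jaw grips with about 11 N on a plate).
- clip_stop (a joint): Black sprung stop in the clip's throat, in m: 0 = free, its face 20 mm below the hinge pin; 0.008 = pressed in fully by the edge of a plate, face 12 mm below the pin. Pushing it in takes 1 N rising to 3 N, then it is solid. A clip that is fully home has it pressed by more than 0.005.
- park_edge (a point): Middle of the top edge of the yellow parking plate (upright, fixed, 6 mm thick, 90 mm wide, edge 110 mm above the bench). Axes: x through the plate, y along the edge, z up.
- screen_frame (a point): Point on the stiff tilting frame of the splash screen, in the mid-plane and mid-width of the pane, 80 mm from the tilt hinge along the pane. Axes: z up along the slope, y along the top edge, x out of the pane towards the hotplate; the top leans towards the robot. The pane's top edge lies 70 to 94 mm from this point along z (the pane is set higher or lower in its frame): feel for it.
- screen_hinge (a point): Middle of the screen's tilt hinge on its fixed foot, 32 mm above the bench. The pale blue pane is 6 mm thick, 168 mm wide, with a blue strip along its straight top edge and two orange marks 48 mm either side of the middle. Shoving the top edge sideways with about 30 N shifts the slope; pressing down the pane with about 60 N slides it down, which is far too hard.
- flask_center (a point): Conical flask with yellow contents standing on the hotplate behind the screen, 104 mm tall, 80 mm wide; centre half-way up. The hotplate is fixed, 150 mm square, top 63 mm above the bench. Leave alone.
- bottle_center (a point): Olive oil bottle with green cap, 140 mm tall, 52 mm wide; centre half-way up. Leave alone.
- cup_center (a point): Clear plastic cup, 65 mm tall, 60 mm wide; centre half-way up. Leave alone.
Not all that is in view belongs to the job. Leave any purple look-alike of the part that bears clip_center alone. Leave any blue or green look-alike of the part that bears park_edge alone.

How it is judged:
By the outcome, as a careful person would: the job done as asked, in the order asked, and still so for the second after the job is handed in, with the robot touching nothing.
It also fails if it takes over 45 s, if anything falls off the work surface, if the arm or the gripper's body presses on something with over 40 N, if the wrist force passes 120 N, or if a joint passes its speed limit or range.

## Working session

There is one attempt and no reset: what is moved stays moved. The work goes in short steps, Python scripts to look and compute and a shell command to move; the robot and the scene stay as the last step left them, time stands still between calls to the robot, and variables do not carry over. Pictures are saved under pics/ and viewed, about 8 in all and at most 12, crops included, and the job is handed in when it is done.

```bash
ls; mkdir -p pics
cat > h.py <<'E'
import numpy as np,cv2
from scipy.spatial.transform import Rotation as R
from rig import robot,camera,camera_info
def snap(n,f):
    i=camera_info(n);im=camera(n);cv2.imwrite('pics/'+f+'.png',im[:,:,::-1]);np.savez('pics/'+f+'.npz',K=i['camera_matrix'],r=i['rvec'],t=i['tvec']);return im
def ray(f,uv):
    d=np.load('pics/'+f+'.npz');M=cv2.Rodrigues(d['r'])[0];c=-M.T@d['t'].ravel()
    v=M.T@np.linalg.inv(d['K'])@np.array([uv[0],uv[1],1.]);return c,v/np.linalg.norm(v)
def onz(f,uv,z):
    c,v=ray(f,uv);return c+v*(z-c[2])/v[2]
def tri(*a):
    A=0;b=0
    for f,uv in a:
        c,v=ray(f,uv);P=np.eye(3)-np.outer(v,v);A=A+P;b=b+P@c
    x=np.linalg.solve(A,b);return x,[round(float(np.linalg.norm((np.eye(3)-np.outer(ray(f,uv)[1],ray(f,uv)[1]))@(x-ray(f,uv)[0])))*1e3,1) for f,uv in a]
def proj(f,p):
    d=np.load('pics/'+f+'.npz');return cv2.projectPoints(np.array(p,float).reshape(-1,1,3),d['r'],d['t'],d['K'],None)[0].reshape(-1,2).round(1)
E
python3 - <<'E'
from h import *
np.set_printoptions(precision=3,suppress=True)
for n in('side','top','wrist'):
    snap(n,n+'0'); c,v=ray(n+'0',(320,240)); print(n,c,v)
o=robot.get_obs();print({k:np.round(o[k],3) for k in o})
a=cv2.imread('pics/side0.png');b=cv2.imread('pics/top0.png')
E
```

```text
pics
side [ 0.246 -1.005  0.715] [ 0.272  0.82  -0.504]
top [ 0.373 -0.083  1.276] [ 0.167 -0.006 -0.986]
wrist [0.187 0.6   0.383] [ 0.222 -0.128 -0.967]
{'time': np.float64(0.15), 'q': array([ 0.985,  0.528,  1.434, -0.   ,  1.181, -0.179]), 'joint_velocities': array([ 0.001, -0.   , -0.003, -0.001, -0.001, -0.001]), 'joint_torque': array([  0.001, -44.043, -17.684,   0.063,   0.055,  -0.   ]), 'position': array([0.247, 0.574, 0.233]), 'tool_rot': array([ 0.142,  0.693, -0.143,  0.692]), 'ft_force': array([-0.524, -0.817,  0.008]), 'moment': array([-0.009, -0.043, -0.011]), 'grip_width': np.float64(0.087)}
```

View pics/side0.png

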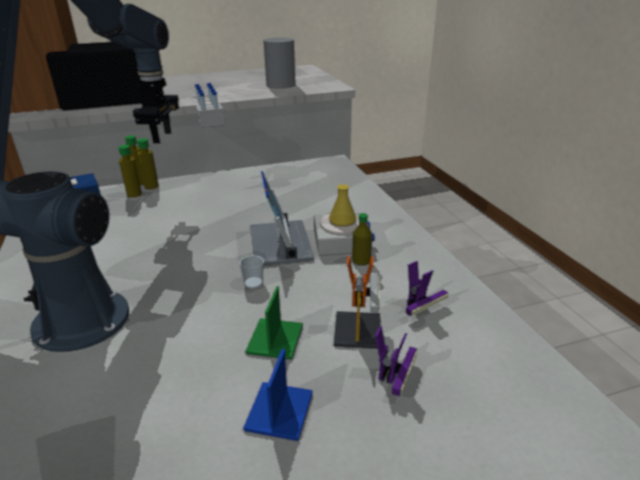

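View pics/top0.png

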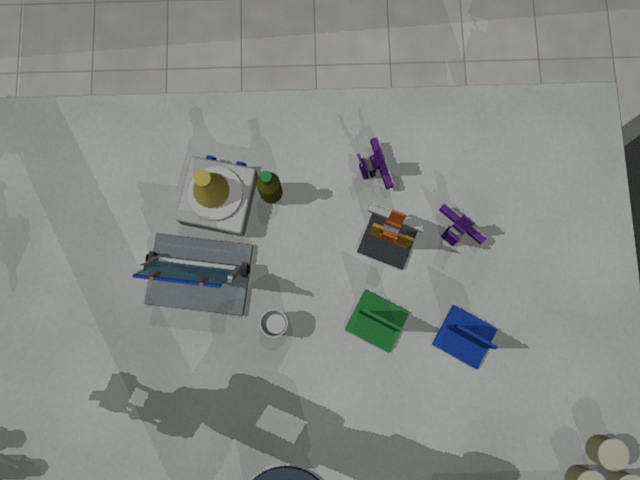

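The side view shows the orange clip on the plate at about (359,290), with the screen at about (270,210). The top view has the clip at about (393,230), its lamp bar on the far (+x) side, and the screen's top edge running (135,275) to (222,285). Next I'll enlarge both areas.

Run:
```python
import cv2,numpy as np
s=cv2.imread('pics/side0.png');t=cv2.imread('pics/top0.png')
z=lambda a,f:cv2.resize(a,None,fx=f,fy=f,interpolation=cv2.INTER_CUBIC)
A=z(s[160:270,240:340],4);B=z(s[245:355,320:390],4)  #440x400, 440x280
C=z(t[225:320,125:265],4)[:,:] # 380x560
o=np.zeros((440,680,3),np.uint8);o[:,:400]=A;o[:,400:]=B;cv2.imwrite('pics/c1.png',o)
D=z(t[195:275,350:430],4)
o=np.zeros((380,780,3),np.uint8)
C=z(t[250:300,125:265],5);o=np.zeros((580,700,3),np.uint8);o[:250,:]=C;o[260:580,:320]=D;cv2.imwrite('pics/c2.png',o)
```

```text
(no output)
```

View pics/c1.png

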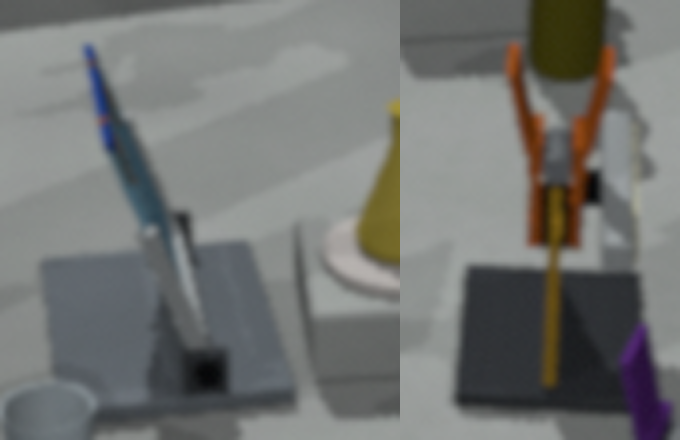

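View pics/c2.png

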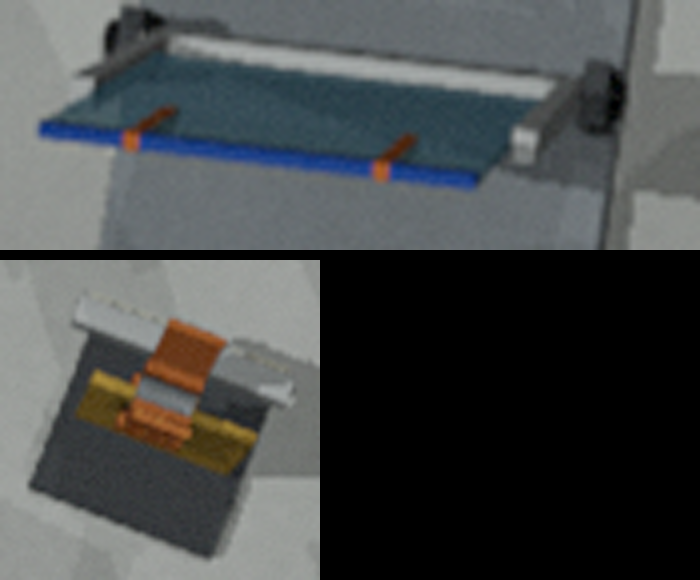

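The crops show the lower pane face and top strip with their marks, the V-shaped handles with the pin block between them, and the lamp bar on the +x side. I'll triangulate these points.

Run:
```python
from h import *
np.set_printoptions(precision=4,suppress=True)
S=lambda x,y:('side0',(240+x/4,160+y/4)); S2=lambda x,y:('side0',(320+(x-400)/4,245+y/4))
T=lambda x,y:('top0',(125+x/5,250+y/5)); T2=lambda x,y:('top0',(350+x/4,195+(y-260)/4))
mf=tri(S(90,63),T(132,138));mn=tri(S(103,120),T(382,170))
ef=tri(S(88,44),T(42,130));en=tri(S(108,148),T(475,182))
hn=tri(S(208,370),T(602,95))
print('marks',mf,mn,np.linalg.norm(mf[0]-mn[0]));print('edge',ef,en,np.linalg.norm(ef[0]-en[0]));print('hinge near',hn)
print('pin',tri(S2(558,150),T2(168,393)))
l=tri(S2(515,47),T2(158,425));r=tri(S2(610,50),T2(195,328));print('handle tips',l,r)
a=onz('top0',T2(95,372)[1],.11);b=onz('top0',T2(255,437)[1],.11);print('plate',a,b,np.linalg.norm(a-b),(a+b)/2,'yaw',np.degrees(np.arctan2(*(b-a)[:2])))
print('hinge far z.032',onz('top0',T(128,35)[1],.032),'near',onz('top0',T(602,95)[1],.032))
print(R.from_quat(robot.get_obs()['tool_rot']).as_matrix())
```

```text
marks (array([0.4925, 0.2325, 0.1916]), [0.2, 0.2]) (array([0.4784, 0.1374, 0.1915]), [0.9, 0.9]) 0.09613445554691158
edge (array([0.4976, 0.2665, 0.1915]), [1.4, 1.4]) (array([0.4733, 0.1027, 0.1879]), [0.9, 0.9]) 0.16564298470404745
hinge near (array([0.5243, 0.0743, 0.0294]), [0.8, 0.8])
pin (array([ 0.5868, -0.2374,  0.125 ]), [0.9, 0.9])
handle tips (array([ 0.5632, -0.2247,  0.1848]), [2.4, 2.4]) (array([ 0.6087, -0.2444,  0.1855]), [0.5, 0.5])
plate [ 0.6025 -0.2024  0.11  ] [ 0.5662 -0.2834  0.11  ] 0.08886945673542798 [ 0.5844 -0.2429  0.11  ] yaw -155.83445355248296
hinge far z.032 [0.5552 0.2816 0.032 ] near [0.5232 0.0742 0.032 ]
[[-0.0009  0.3957  0.9184]
 [-0.0014  0.9184 -0.3957]
 [-1.     -0.0016 -0.0003]]
```

```bash
python3 -m inch '[[[-1,0,0,0.122,1],[-1,0,0,0.122,1],[-1,0,0,0.122,1],[-1,0,0,0.122,1],[-1,0,0,0.122,1],[-1,0,0,0.122,1],[-1,0,0,0.122,1],[0,0,0,0.122,1]]]'; python3 -m inch '[[[0,0,0,0.122,1],[0,0,0,0.122,1],[0,0,0,0.122,1],[0,0,0,0.122,1],[0,0,0,0.122,1],[0,2.8,2.7,0,1],[0,2.8,2.7,0,1],[0,2.8,2.7,0,1]]]'; python3 -m inch '[[[0,2.8,2.7,0,1],[0,2.8,2.7,0,1],[0,2.8,2.7,0,1],[0,2.8,2.7,0,1],[0,2.8,2.7,0,1],[0,2.8,2.7,0,1],[0,2.8,2.7,0,1],[0,2.8,2.7,0,1]]]'
```

```text
time: 0.82
position: [0.2453, 0.5711, 0.3007]
tool_rot: [0.453, 0.538, -0.463, 0.539]
ft_force: [0.5, 0.4, 0.1]
grip_width: 0.087
time: 1.48
position: [0.2822, 0.4637, 0.2988]
tool_rot: [-0.596, -0.372, 0.605, -0.374]
ft_force: [0.8, -0.5, 0.4]
grip_width: 0.0868
time: 2.15
position: [0.3875, 0.1572, 0.2994]
tool_rot: [-0.594, -0.374, 0.605, -0.377]
ft_force: [1.8, -0.4, 0.1]
grip_width: 0.0867
```

```bash
cat >> h.py <<'E'
def d(p,q=None):
    o=robot.get_obs();M=R.from_quat(o['tool_rot']).as_matrix();print('t',round(float(o['time']),2),'pos',np.round(o['position'],4),'delta cm',(M.T@(np.array(p)-o['position'])*100).round(2),'x',M[:,0].round(3),'y',M[:,1].round(3),'yaw y',np.degrees(np.arctan2(M[1,1],M[0,1])).round(1),'q',np.round(o['q'],2),'w',round(float(o['grip_width']),4))
    f=np.array(o['ft_force']);print('F world',f.round(1),'tool',(M.T@f).round(1))
E
python3 -c "
from h import *
d([.5865,-.236,.29])"
```

```text
t 2.15 pos [0.3875 0.1572 0.2994] delta cm [ 1.17 35.08 26.66] x [-0.011 -0.011 -1.   ] y [ 0.899 -0.437 -0.005] yaw y -25.9 q [ 0.12  0.16  1.82 -0.01  1.17  0.58] w 0.0867
F world [ 1.8 -0.4  0.1] tool [-0.2  1.7 -0.4]
```

```bash
python3 -m inch '[[[0.1,3.2,2.4,0,1],[0.1,3.2,2.4,0,1],[0.1,3.2,2.4,0,1],[0.1,3.2,2.4,0,1],[0.1,3.2,2.4,0,1],[0.1,3.2,2.4,0,1],[0.1,3.2,2.4,0,1],[0.1,3.2,2.4,0,1]]]'; python3 -m inch '[[[0.1,3.2,2.4,0,1],[0.1,3.2,2.4,0,1],[0,1.5,1.2,-0.03,1],[0,0,0,0,1],[0,0,0,0,1]]]';  python3 -c "
from h import *
d([.5865,-.236,.29]);snap('wrist','w1');snap('side','s1')
for f in('w1','s1'): print(proj(f,[[.5865,-.236,.125],[.5865,-.236,.187]]))"
```

```text
time: 2.82
position: [0.5336, -0.1423, 0.2923]
tool_rot: [-0.595, -0.374, 0.605, -0.375]
ft_force: [1.6, 1.0, -0.2]
grip_width: 0.087
time: 3.23
position: [0.5812, -0.2449, 0.287]
tool_rot: [-0.59, -0.38, 0.602, -0.381]
ft_force: [0.2, 0.6, -0.5]
grip_width: 0.0873
t 3.23 pos [ 0.5812 -0.2449  0.287 ] delta cm [-0.32  0.11 -1.02] x [-0.012 -0.011 -1.   ] y [ 0.907 -0.421 -0.006] yaw y -24.9 q [-0.57  0.49  1.35 -0.02  1.31 -0.13] w 0.0873
F world [ 0.2  0.6 -0.5] tool [ 0.5 -0.1 -0.6]
[[333.4 207.2]
 [333.4 223.2]]
[[359.5 282.1]
 [360.5 256.8]]
```

View pics/w1.png

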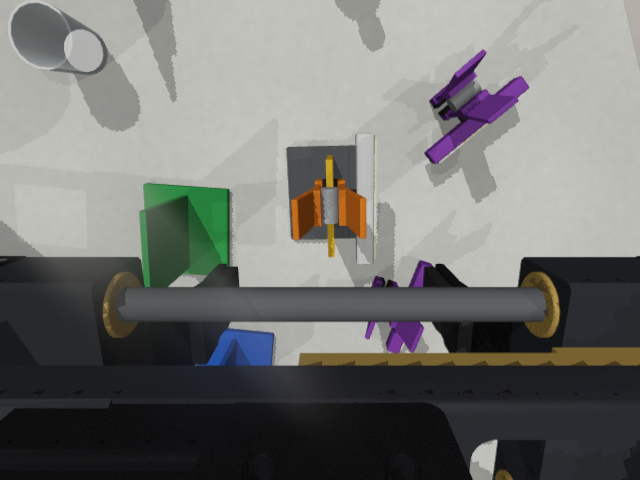

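The wrist view shows the handle tips at about (292,220) and (366,219), and the pin at about (330,205). The lamp bar is on the right (tool +y), and both fingers straddle the clip.

```bash
python3 -c "
from h import *
print(onz('w1',(329,220),.186),onz('w1',(330,205),.130),onz('w1',(330,157),.11),onz('w1',(331,255),.11))
p=onz('w1',(330,157),.11)-onz('w1',(331,255),.11);print('plate ang',np.degrees(np.arctan2(p[1],p[0]))-90)
p=(onz('w1',(329,220),.186)+onz('w1',(330,205),.130))/2
d([p[0],p[1],.157])"
```

```text
[ 0.58452365 -0.23281385  0.186     ] [ 0.58502591 -0.23225848  0.13      ] [ 0.60128963 -0.19674817  0.11      ] [ 0.56423428 -0.27895901  0.11      ]
plate ang -24.262784040918817
t 3.33 pos [ 0.5807 -0.2434  0.2872] delta cm [13.01  0.   -1.35] x [-0.012 -0.011 -1.   ] y [ 0.908 -0.419 -0.007] yaw y -24.8 q [-0.57  0.48  1.35 -0.02  1.31 -0.13] w 0.0871
F world [0.1 0.4 0.8] tool [-0.8 -0.  -0.4]
```

```bash
python3 -m inch '[[[0.5,0,-1.2,0,1],[1.5,0,0,0,1],[2,0,0,0,1],[2,0,0,0,1],[2,0,0,0,1],[1.5,0,0,0,1],[1,0,0,0,1],[0,0,0,0,1]]]';  python3 -c "
from h import *
d([.5847,-.2326,.157])"
```

```text
time: 4.0
position: [0.5836, -0.2129, 0.1811]
tool_rot: [-0.589, -0.385, 0.597, -0.385]
ft_force: [-0.3, 0.1, -0.2]
grip_width: 0.0872
t 4.0 pos [ 0.5836 -0.2129  0.1811] delta cm [2.42 0.93 1.73] x [-0.011 -0.006 -1.   ] y [ 0.913 -0.408 -0.007] yaw y -24.1 q [-0.52  0.59  1.49 -0.01  1.07 -0.1 ] w 0.0872
F world [-0.3  0.1 -0.2] tool [ 0.2 -0.3 -0. ]
```

```bash
python3 -m inch '[[[0,0.5,0.9,0,1],[0,0.4,0.8,0,1],[0,0,0,0,1],[0,0,0,0,1]]]';  python3 -c "
from h import *
d([.5847,-.2326,.157])"
```

```text
time: 4.33
position: [0.5863, -0.2312, 0.1838]
tool_rot: [-0.589, -0.385, 0.596, -0.387]
ft_force: [-0.9, 0.1, 0.0]
grip_width: 0.0867
t 4.33 pos [ 0.5863 -0.2312  0.1838] delta cm [ 2.68 -0.08  0.17] x [-0.008 -0.007 -1.   ] y [ 0.915 -0.404 -0.004] yaw y -23.8 q [-0.55  0.59  1.46 -0.01  1.09 -0.13] w 0.0867
F world [-0.9  0.1  0. ] tool [-0.  -0.9  0.2]
```

```bash
python3 -m inch '[[[1.2,-0.1,0.15,0,1],[1.2,0,0,0,1],[0.2,0,0,0,1],[0,0,0,0,1]]]';  python3 -c "
from h import *
d([.5847,-.2326,.157])"
```

```text
time: 4.67
position: [0.5869, -0.2353, 0.1605]
tool_rot: [-0.591, -0.382, 0.595, -0.388]
ft_force: [-0.2, 0.3, -0.0]
grip_width: 0.0873
t 4.67 pos [ 0.5869 -0.2353  0.1605] delta cm [ 0.35 -0.32 -0.16] x [-0.    -0.011 -1.   ] y [ 0.914 -0.407  0.005] yaw y -24.0 q [-0.55  0.62  1.48 -0.01  1.03 -0.13] w 0.0873
F world [-0.2  0.3 -0. ] tool [ 0.  -0.3 -0.2]
```

```bash
python3 -m inch '[[[0.3,-0.25,-0.1,0,1],[0,0,0,0,1],[0,0,0,0,0.5],[0,0,0,0,0.45],[0,0,0,0,0.3],[0,0,0,0,0.3],[0,0,0,0,0.3]]]' 30;  python3 -c "
from h import *
d([.5847,-.2326,.157])"
```

```text
time: 5.25
position: [0.5856, -0.2334, 0.1586]
tool_rot: [-0.591, -0.381, 0.595, -0.389]
ft_force: [0.3, -0.1, -0.3]
grip_width: 0.0614
t 5.25 pos [ 0.5856 -0.2334  0.1586] delta cm [ 0.16 -0.12 -0.03] x [ 0.002 -0.012 -1.   ] y [ 0.914 -0.407  0.007] yaw y -24.0 q [-0.55  0.62  1.49 -0.01  1.02 -0.13] w 0.0614
F world [ 0.3 -0.1 -0.3] tool [ 0.3  0.3 -0. ]
```

```bash
python3 -m inch '[[[0.1,-0.1,0,0,0.2],[0,0,0,0,0.2],[0,0,0,0,0.2],[0,0,0,0,0.2],[0,0,0,0,0.2],[0,0,0,0,0.2]]]' 30;  python3 -c "
from h import *
d([.5847,-.2326,.157])"
```

```text
time: 5.75
position: [0.587, -0.234, 0.1627]
tool_rot: [-0.592, -0.379, 0.594, -0.392]
ft_force: [0.2, 0.1, 1.4]
grip_width: 0.03
t 5.75 pos [ 0.587  -0.234   0.1627] delta cm [ 0.56 -0.27 -0.05] x [ 0.008 -0.016 -1.   ] y [ 0.914 -0.406  0.014] yaw y -24.0 q [-0.55  0.61  1.49 -0.01  1.02 -0.13] w 0.03
F world [0.2 0.1 1.4] tool [-1.4  0.1 -0.2]
```

Squeezed flat at 30.0 mm. Next I'll lift straight up and check the hold.

```bash
python3 -m inch '[[[-1,0,0,0,0.2],[-1.5,0,0,0,0.2],[-2,0,0,0,0.2],[-2,0,0,0,0.2],[-2,0,0,0,0.2],[-1,0,0,0,0.2],[0,0,0,0,0.2]]]' 30;  python3 -c "
from h import *
d([.5847,-.2326,.257])
snap('side','s2');snap('wrist','w2')
a=cv2.imread('pics/s2.png')[170:330,290:430];b=cv2.imread('pics/w2.png')
o=np.zeros((480,740,3),np.uint8);o[:,:420]=cv2.resize(a,(420,480));o[:,420:]=b[0:480,200:520];cv2.imwrite('pics/c3.png',o)"
```

```text
time: 6.33
position: [0.5832, -0.2309, 0.2584]
tool_rot: [-0.59, -0.383, 0.596, -0.388]
ft_force: [0.7, 0.1, -0.8]
grip_width: 0.0291
t 6.33 pos [ 0.5832 -0.2309  0.2584] delta cm [0.14 0.21 0.09] x [-0.002 -0.01  -1.   ] y [ 0.914 -0.407  0.002] yaw y -24.0 q [-0.55  0.5   1.4  -0.01  1.23 -0.13] w 0.0291
F world [ 0.7  0.1 -0.8] tool [ 0.8  0.6 -0.3]
```

View pics/c3.png

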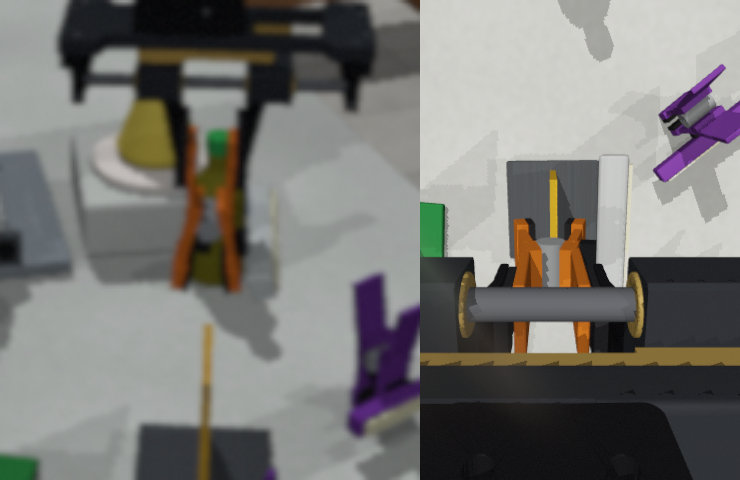

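The clip is off the plate, upright between the fingers and held square. The tool can't be tilted directly, so I'll look for the outward reach limit at the screen's azimuth. There, "as far as the arm can" may lean the fingers outward, as the sloping pane needs.

```bash
python3 -m inch '[[[-1,0,0,-0.12,0.2],[-1.5,0,0,-0.12,0.2],[-1.5,0,0,-0.03,0.2],[-1.5,1,-1.5,0,0.2],[0,2,-3,0,0.2],[0,2,-3,0,0.2],[0,2,-3,0,0.2],[0,2,-3,0,0.2]]]' 30;  python3 -c "
from h import *
d([.85,-.1256,.31])"
```

```text
time: 7.1
position: [0.6829, -0.1097, 0.295]
tool_rot: [-0.527, -0.47, 0.544, -0.453]
ft_force: [-0.2, 0.7, -0.9]
grip_width: 0.0294
t 7.1 pos [ 0.6829 -0.1097  0.295 ] delta cm [-2.09 16.7  -0.89] x [-0.035  0.003 -0.999] y [ 0.988 -0.148 -0.035] yaw y -8.5 q [-0.32  0.58  1.15 -0.01  1.44 -0.17] w 0.0294
F world [-0.2  0.7 -0.9] tool [ 0.9 -0.3 -0.6]
```

```bash
python3 -m inch '[[[-0.3,2.5,0,0,0.2],[-0.3,2.5,-0.3,0,0.2],[-0.3,2.5,-0.3,0,0.2],[-0.3,2.5,-0.2,0,0.2],[-0.3,2.5,0,0,0.2],[-0.3,2.5,0,0,0.2],[0,2.5,0,0,0.2],[0,2.5,0,0,0.2]]]' 30;  python3 -c "
from h import *
d([.85,-.1256,.31])"
```

```text
time: 7.77
position: [0.8845, -0.1156, 0.2808]
tool_rot: [-0.518, -0.485, 0.547, -0.444]
ft_force: [1.6, 0.1, -1.2]
grip_width: 0.0297
t 7.77 pos [ 0.8845 -0.1156  0.2808] delta cm [-2.69 -3.48  1.44] x [-0.069  0.016 -0.997] y [ 0.988 -0.135 -0.07 ] yaw y -7.8 q [-0.25  1.01  0.31 -0.    1.9  -0.12] w 0.0297
F world [ 1.6  0.1 -1.2] tool [ 1.1  1.6 -0.3]
```

```bash
for i in 1 2; do python3 -m inch '[[[0,3,0,0,0.2],[0,3,0,0,0.2]]]' 30;  python3 -c "
from h import *
d([.9,-.133,.28])"; done
```

```text
time: 7.93
position: [0.9077, -0.1184, 0.2513]
tool_rot: [-0.521, -0.482, 0.544, -0.447]
ft_force: [-1.5, 0.8, -3.3]
grip_width: 0.0291
t 7.93 pos [ 0.9077 -0.1184  0.2513] delta cm [-2.84 -0.73  1.52] x [-0.057  0.017 -0.998] y [ 0.989 -0.135 -0.059] yaw y -7.8 q [-0.25  1.08  0.23  0.    1.9  -0.12] w 0.0291
F world [-1.5  0.8 -3.3] tool [ 3.4 -1.4 -0.6]
time: 8.1
position: [0.9223, -0.1204, 0.2246]
tool_rot: [-0.527, -0.477, 0.538, -0.453]
ft_force: [0.2, -0.1, -1.6]
grip_width: 0.0297
t 8.1 pos [ 0.9223 -0.1204  0.2246] delta cm [-5.48 -2.23  1.5 ] x [-0.034  0.015 -0.999] y [ 0.99  -0.136 -0.035] yaw y -7.8 q [-0.25  1.11  0.22  0.01  1.85 -0.11] w 0.0297
F world [ 0.2 -0.1 -1.6] tool [1.6 0.3 0.1]
```

Pushing against the limit does lean the tool outward, so I'll continue with some upward push to hold height.

```bash
python3 -m inch '[[[-2,3.6,0,0,0.2],[-2,3.6,0,0,0.2],[-2,3.6,0,0,0.2],[-2,3.6,0,0,0.2]]]' 30;  python3 -c "
from h import *
d([.9,-.133,.28])"
```

```text
time: 8.43
position: [0.9398, -0.1241, 0.2565]
tool_rot: [0.549, 0.453, -0.517, 0.476]
ft_force: [-0.2, -0.5, -1.3]
grip_width: 0.0293
t 8.43 pos [ 0.9398 -0.1241  0.2565] delta cm [-2.58 -3.69  1.39] x [ 0.055  0.006 -0.998] y [ 0.989 -0.137  0.054] yaw y -7.9 q [-0.25  1.08  0.22  0.02  1.8  -0.11] w 0.0293
F world [-0.2 -0.5 -1.3] tool [ 1.3 -0.2  0.5]
```

```bash
python3 -m inch '[[[-1.7,3.6,0,0,0.2],[-1.7,3.6,0,0,0.2],[-1.7,3.6,0,0,0.2],[-1.7,3.6,0,0,0.2],[-1.7,3.6,0,0,0.2],[-1.7,3.6,0,0,0.2],[-1.7,3.6,0,0,0.2],[-1.7,3.6,0,0,0.2]]]' 30;  python3 -c "
from h import *
d([.9,-.133,.28])"
```

```text
time: 9.1
position: [0.9689, -0.131, 0.3733]
tool_rot: [0.598, 0.386, -0.458, 0.533]
ft_force: [0.2, -0.1, -0.2]
grip_width: 0.0296
t 9.1 pos [ 0.9689 -0.131   0.3733] delta cm [ 7.   -9.17  1.25] x [ 0.283 -0.027 -0.959] y [ 0.949 -0.134  0.284] yaw y -8.0 q [-0.26  0.96  0.22  0.05  1.68 -0.11] w 0.0296
F world [ 0.2 -0.1 -0.2] tool [0.3 0.1 0.1]
```

```bash
python3 -c "
from h import *
for v in (240,242,244,264,266,268):
  c,r=ray('s2',(360 if v<260 else 359.3,v)); M=.5832;k=np.dot(np.array([.5832,-.2309,0])-c,[0,1,0])/r[1];print(v,c+k*r)
c,r=ray('s1',(359.5,282.5));k=(-.2325-c[1])/r[1];print('pin on plate',c+k*r)
c,r=ray('side0',(359.5,282.5));k=(-.2325-c[1])/r[1];print('pin on plate',c+k*r)
M=R.from_quat(robot.get_obs()['tool_rot']).as_matrix()
E=np.array([.4855,.185,.1905]);H=np.array([.5392,.178,.032]);z=(E-H)/np.linalg.norm(E-H);print('slope z',z,np.linalg.norm(E-H))
"
```

```text
240 [ 0.58642088 -0.2309      0.22342051]
242 [ 0.58657669 -0.2309      0.21878205]
244 [ 0.58673328 -0.2309      0.21412071]
264 [ 0.58678538 -0.2309      0.16655051]
266 [ 0.58694677 -0.2309      0.16162966]
268 [ 0.58710897 -0.2309      0.15668383]
pin on plate [ 0.58805634 -0.2325      0.12118492]
pin on plate [ 0.58805634 -0.2325      0.12118492]
slope z [-0.3206045   0.04179202  0.94629075] 0.16749608950659117
```

```bash
cat >> h.py <<'E'
E0=np.array([.4855,.185,.1905]);ZS=np.array([-.3206,.0445,.946]);YS=np.array([.147,.989,0]);XS=np.cross(YS,ZS)
def scr(dist=.13,E=E0):
    d(E+dist*ZS);M=R.from_quat(robot.get_obs()['tool_rot']).as_matrix();p=np.array(robot.get_obs()['position'])
    zt=-M[:,0];print('TCP in screen mm (x,y,z above edge)',(np.array([XS,YS,ZS])@(p-E)*1e3).round(1),'tilt deg',np.degrees(np.arctan2(zt@XS,zt@ZS)).round(1),'roll about x',np.degrees(np.arctan2(zt@YS,zt@ZS)).round(1),'yaw err',np.degrees(np.arctan2(M[:,1]@YS,M[:,1]@XS)).round(1))
E
python3 -c "
from h import *
scr()"
```

```text
t 9.1 pos [ 0.9689 -0.131   0.3733] delta cm [ -9.99 -55.87 -24.64] x [ 0.283 -0.027 -0.959] y [ 0.949 -0.134  0.284] yaw y -8.0 q [-0.26  0.96  0.22  0.05  1.68 -0.11] w 0.0296
F world [ 0.2 -0.1 -0.2] tool [0.3 0.1 0.1]
TCP in screen mm (x,y,z above edge) [ 555.4 -241.4    3.9] tilt deg 2.4 roll about x -0.8 yaw err 0.4
```

```bash
python3 -m inch '[[[-0.3,-1.5,-0.8,0,0.2],[-0.5,-2.5,-1.2,0,0.2],[-0.5,-2.8,-1.2,0,0.2],[-0.5,-2.8,-1.2,0,0.2],[-0.5,-2.8,-1.2,0,0.2],[-0.5,-2.8,-1.2,0,0.2],[-0.5,-2.8,-1.2,0,0.2],[-0.5,-2.8,-1.2,0,0.2]]]' 30;  python3 -c "
from h import *
scr()"
```

```text
time: 9.77
position: [0.7703, -0.0131, 0.3589]
tool_rot: [0.605, 0.373, -0.452, 0.539]
ft_force: [-0.2, -0.1, -0.9]
grip_width: 0.0298
t 9.77 pos [ 0.7703 -0.0131  0.3589] delta cm [ -6.63 -34.93 -15.41] x [ 0.312 -0.036 -0.949] y [ 0.939 -0.14   0.314] yaw y -8.5 q [-0.17  0.51  1.14  0.02  1.16 -0.03] w 0.0298
F world [-0.2 -0.1 -0.9] tool [ 0.8 -0.4  0.2]
TCP in screen mm (x,y,z above edge) [ 348.5 -154.    59.2] tilt deg 0.6 roll about x -0.6 yaw err -0.0
```

```bash
python3 -m inch '[[[-0.7,-2.8,-1.2,0,0.2],[-0.7,-2.8,-1.2,0,0.2],[-0.7,-2.8,-1.2,0,0.2],[-0.7,-2.8,-1.2,0,0.2],[-0.7,-2.8,-1.2,0,0.2],[-0.7,-2.8,-1.2,0,0.2],[-0.7,-2.8,-1.2,0,0.2],[-0.7,-2.8,-1.2,0,0.2]]]' 30;  python3 -c "
from h import *
scr()"
```

```text
time: 10.43
position: [0.5445, 0.1213, 0.3492]
tool_rot: [0.61, 0.368, -0.447, 0.541]
ft_force: [-0.4, 0.2, -1.5]
grip_width: 0.0297
t 10.43 pos [0.5445 0.1213 0.3492] delta cm [ -0.18 -11.57  -5.35] x [ 0.329 -0.035 -0.944] y [ 0.933 -0.143  0.331] yaw y -8.7 q [ 0.05  0.19  1.68 -0.06  0.94  0.22] w 0.0297
F world [-0.4  0.2 -1.5] tool [ 1.3 -0.9 -0.1]
TCP in screen mm (x,y,z above edge) [115.4 -54.3 128.4] tilt deg -0.4 roll about x -0.8 yaw err -0.3
```

```bash
python3 -m inch '[[[0,-2.4,-1.1,0,0.2],[0,-2.4,-1.1,0,0.2],[0,-2.4,-1.1,0,0.2],[0,-1.5,-0.8,0,0.2],[0,-1,-0.4,0,0.2],[0,-0.5,0,0,0.2],[0,0,0,0,0.2],[0,0,0,0,0.2]]]' 30;  python3 -c "
from h import *
scr()
for n in('side','top','wrist'):snap(n,n+'5')
a=cv2.imread('pics/side5.png')[120:270,210:350];b=cv2.imread('pics/top5.png')[220:310,130:250]
o=np.zeros((560,760,3),np.uint8);o[:450,:420]=cv2.resize(a,(420,450));o[:250,425:758]=cv2.resize(b,(333,250));o[255:505,425:758]=cv2.resize(cv2.imread('pics/wrist5.png'),(333,250));cv2.imwrite('pics/c5.png',o)"
```

```text
time: 11.1
position: [0.4449, 0.1864, 0.3229]
tool_rot: [0.614, 0.367, -0.44, 0.543]
ft_force: [0.1, -0.4, -2.0]
grip_width: 0.0293
t 11.1 pos [0.4449 0.1864 0.3229] delta cm [ 0.83 -0.49 -0.4 ] x [ 0.344 -0.027 -0.938] y [ 0.928 -0.141  0.345] yaw y -8.6 q [ 0.23  0.11  1.87 -0.14  0.83  0.45] w 0.0293
F world [ 0.1 -0.4 -2. ] tool [ 1.9 -0.5  0.4]
TCP in screen mm (x,y,z above edge) [  4.7  -4.6 138.3] tilt deg -1.3 roll about x -1.4 yaw err -0.2
```

View pics/c5.png

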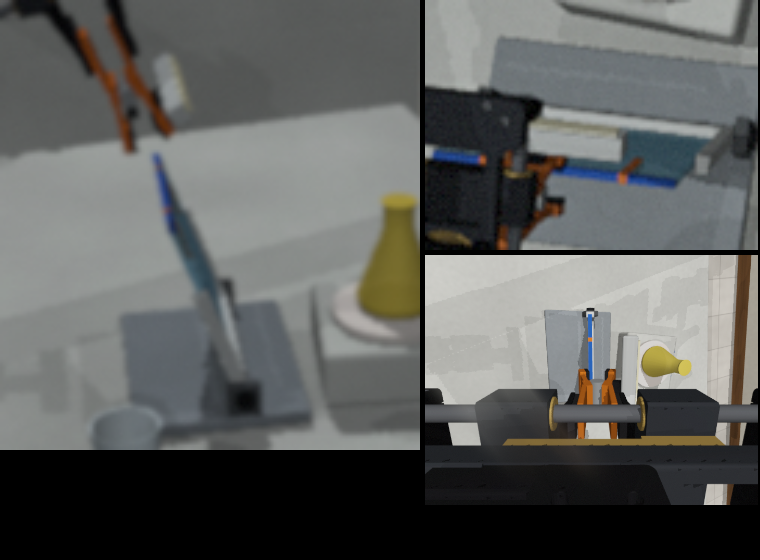

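The side view shows the open jaws lined up above the pane's top edge along its slope, with the lamp bar on the hotplate side. The wrist view shows the pane between the levers, about 5 mm off centre. I'll correct that and go down the slope.

```bash
python3 -m inch '[[[0.5,-0.3,-0.2,0,0.2],[1,-0.2,-0.2,0,0.2],[1.2,0,0,0,0.2],[1,0,0,0,0.2],[0.3,0,0,0,0.2],[0,0,0,0,0.2],[0,0,0,0,0.2]]]' 30;  python3 -c "
from h import *
scr(.06)"
```

```text
time: 11.83
position: [0.4608, 0.1882, 0.2819]
tool_rot: [0.617, 0.364, -0.44, 0.542]
ft_force: [-0.2, 0.6, -1.4]
grip_width: 0.0293
t 11.83 pos [0.4608 0.1882 0.2819] delta cm [ 3.44 -0.69  0.06] x [ 0.348 -0.028 -0.937] y [ 0.926 -0.148  0.348] yaw y -9.1 q [ 0.23  0.19  1.9  -0.16  0.72  0.48] w 0.0293
F world [-0.2  0.6 -1.4] tool [ 1.3 -0.7 -0.5]
TCP in screen mm (x,y,z above edge) [ 6.  -0.5 94.5] tilt deg -1.5 roll about x -1.3 yaw err -0.6
```

```bash
python3 -m inch '[[[0.2,-0.35,0,-0.01,0.2],[0,-0.3,0,0,0.2],[0,0,0,0,0.2],[0,0,0,0,0.2]]]' 30;  python3 -c "
from h import *
scr(.06)
snap('side','side6');snap('wrist','wrist6')
a=cv2.imread('pics/side6.png')[140:220,240:320];b=cv2.imread('pics/wrist6.png')[80:400,230:480]
o=np.zeros((560,800,3),np.uint8);o[:480,:480]=cv2.resize(a,(480,480));o[:400,485:797]=cv2.resize(b,(312,400));cv2.imwrite('pics/c6.png',o)"
```

```text
time: 12.17
position: [0.4555, 0.1892, 0.2785]
tool_rot: [0.614, 0.366, -0.438, 0.545]
ft_force: [0.4, -0.3, -1.0]
grip_width: 0.0294
t 12.17 pos [0.4555 0.1892 0.2785] delta cm [ 3.31 -0.07  0.07] x [ 0.35  -0.028 -0.937] y [ 0.927 -0.138  0.35 ] yaw y -8.5 q [ 0.23  0.19  1.92 -0.17  0.7   0.49] w 0.0294
F world [ 0.4 -0.3 -1. ] tool [1.1 0.1 0.3]
TCP in screen mm (x,y,z above edge) [-0.2 -0.3 93.1] tilt deg -1.6 roll about x -1.4 yaw err -0.0
```

View pics/c6.png

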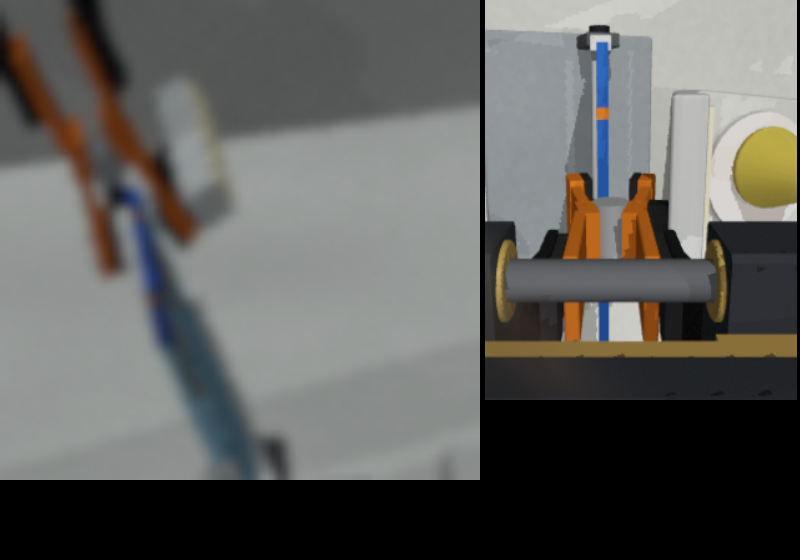

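The wrist view shows the pane (column ~603) between the levers (mid ~610), within 2 mm of centre, so I'll go on down.

```bash
python3 -m inch '[[[0.6,-0.1,0,0,0.2],[0.6,-0.1,0,0,0.2],[0.5,0,0,0,0.2],[0.3,0,0,0,0.2],[0,0,0,0,0.2],[0,0,0,0,0.2]]]' 30;  python3 -c "
from h import *
scr(.06)"
```

```text
time: 12.77
position: [0.4616, 0.189, 0.2573]
tool_rot: [0.615, 0.366, -0.437, 0.545]
ft_force: [0.2, -1.3, -2.0]
grip_width: 0.0294
t 12.77 pos [0.4616 0.189  0.2573] delta cm [1.1  0.1  0.09] x [ 0.35  -0.027 -0.936] y [ 0.926 -0.138  0.351] yaw y -8.5 q [ 0.23  0.23  1.94 -0.18  0.64  0.5 ] w 0.0294
F world [ 0.2 -1.3 -2. ] tool [ 2.  -0.3  1.3]
TCP in screen mm (x,y,z above edge) [-1.3  0.5 71. ] tilt deg -1.6 roll about x -1.4 yaw err -0.0
```

```bash
for i in 1 2 3; do python3 -m inch '[[[0.4,0,0,0,0.2],[0.2,0,0,0,0.2],[0,0,0,0,0.2]]]' 30 >/dev/null;  python3 -c "
from h import *
scr(.06)"|grep -v ^t; done
```

```text
F world [ 0.9 -0.  -2.5] tool [ 2.6 -0.1 -0. ]
TCP in screen mm (x,y,z above edge) [-0.9  0.7 64.3] tilt deg -1.6 roll about x -1.4 yaw err -0.0
F world [-0.8  0.6  0.3] tool [-0.6 -0.7 -0.5]
TCP in screen mm (x,y,z above edge) [-0.4  1.  58.2] tilt deg -1.7 roll about x -1.4 yaw err -0.0
F world [-2.5 -1.1  3.2] tool [-3.8 -1.1  1.4]
TCP in screen mm (x,y,z above edge) [ 0.6  1.5 54.1] tilt deg -1.9 roll about x -1.5 yaw err -0.0
```

```bash
for i in 1 2; do python3 -m inch '[[[0.3,0,0,0,0.2],[0.1,0,0,0,0.2]]]' 30 >/dev/null;  python3 -c "
from h import *
scr(.06)"|grep -v ^t; done
```

```text
F world [-7.  -1.3  9.4] tool [-11.2  -2.9   2. ]
TCP in screen mm (x,y,z above edge) [ 1.4  2.  53.4] tilt deg -2.1 roll about x -1.5 yaw err 0.0
F world [-5.6 -1.2  8.3] tool [-9.7 -2.   1.7]
TCP in screen mm (x,y,z above edge) [ 1.4  2.2 53.4] tilt deg -2.2 roll about x -1.6 yaw err 0.0
```

The stop is solid: about 11 N at 53.4 mm, roughly 6–8 mm below first touch. I'll open slowly while keeping a light press.

```bash
python3 -m inch '[[[0.05,0,0,0,0.4],[0.05,0,0,0,0.45],[0.05,0,0,0,0.5],[0.05,0,0,0,0.55]]]' 20 ;  python3 -c "
from h import *
scr(.06)"; python3 -m inch '[[[0,0,0,0,0.62],[0,0,0,0,0.7],[0,0,0,0,0.8],[0,0,0,0,1],[0,0,0,0,1],[0,0,0,0,1]]]' ;  python3 -c "
from h import *
scr(.06)
snap('side','side7');snap('wrist','wrist7')
a=cv2.imread('pics/side7.png')[140:220,240:320];b=cv2.imread('pics/wrist7.png')[80:400,230:480]
o=np.zeros((560,800,3),np.uint8);o[:480,:480]=cv2.resize(a,(480,480));o[:400,485:797]=cv2.resize(b,(312,400));cv2.imwrite('pics/c7.png',o)"
```

```text
time: 14.18
position: [0.4685, 0.1895, 0.2398]
tool_rot: [0.616, 0.364, -0.434, 0.547]
ft_force: [-3.0, 0.8, 1.4]
grip_width: 0.0437
t 14.18 pos [0.4685 0.1895 0.2398] delta cm [-0.78  0.09  0.19] x [ 0.358 -0.026 -0.933] y [ 0.924 -0.137  0.358] yaw y -8.4 q [ 0.23  0.27  1.95 -0.19  0.58  0.51] w 0.0437
F world [-3.   0.8  1.4] tool [-2.4 -2.4 -0.4]
TCP in screen mm (x,y,z above edge) [-0.6  1.9 52.2] tilt deg -2.1 roll about x -1.5 yaw err 0.0
time: 14.68
position: [0.4717, 0.1897, 0.2395]
tool_rot: [0.617, 0.363, -0.433, 0.548]
ft_force: [0.1, 0.4, -1.1]
grip_width: 0.0794
t 14.68 pos [0.4717 0.1897 0.2395] delta cm [-0.92 -0.2   0.25] x [ 0.362 -0.026 -0.932] y [ 0.922 -0.136  0.362] yaw y -8.4 q [ 0.22  0.27  1.95 -0.2   0.58  0.51] w 0.0794
F world [ 0.1  0.4 -1.1] tool [ 1.  -0.4 -0.4]
TCP in screen mm (x,y,z above edge) [ 2.3  2.6 51. ] tilt deg -2.3 roll about x -1.6 yaw err 0.0
```

View pics/c7.png

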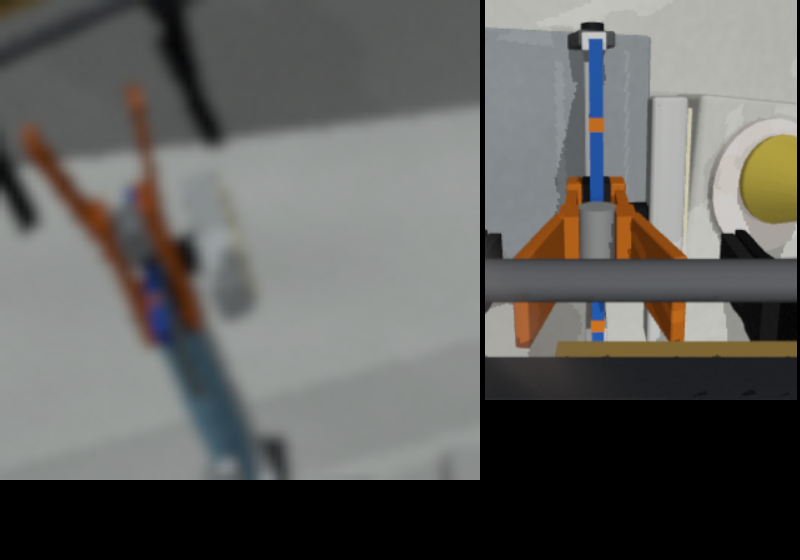

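The clip is gripping the pane square, between the marks, with the lamp bar on the hotplate side, and the fingers are clear of it. I'll withdraw along the tool axis.

```bash
python3 -m inch '[[[-0.5,-0.1,0,0,1],[-1,0,0,0,1],[-1.5,0,0,0,1],[-2,0,0,0,1],[-2.5,0,0,0,1],[-2.5,0,0,0,1],[-2.5,0,0,0,1],[0,0,0,0,1]]]'; python3 -m inch '[[[0,0,0,0,1],[0,0,0,0,1]]]';  python3 -c "
from h import *
scr(.06)
for n in('side','top','wrist'):snap(n,n+'8')
a=cv2.imread('pics/side8.png')[150:230,240:320];b=cv2.imread('pics/wrist8.png');c=cv2.imread('pics/side8.png')
o=np.zeros((600,800,3),np.uint8);o[:480,:480]=cv2.resize(a,(480,480));o[:240,485:800]=cv2.resize(b,(315,240));o[245:481,485:800]=cv2.resize(c,(315,236));cv2.imwrite('pics/c8.png',o)"
```

```text
time: 15.45
position: [0.4222, 0.1927, 0.3609]
tool_rot: [0.616, 0.364, -0.434, 0.547]
ft_force: [0.2, 0.1, 0.5]
grip_width: 0.0867
time: 15.62
position: [0.4219, 0.1929, 0.3625]
tool_rot: [0.617, 0.363, -0.432, 0.548]
ft_force: [0.7, -0.5, -0.2]
grip_width: 0.087
t 15.62 pos [0.4219 0.1929 0.3625] delta cm [ 1.236e+01 -1.000e-02  2.200e-01] x [ 0.362 -0.025 -0.932] y [ 0.922 -0.136  0.362] yaw y -8.4 q [ 0.26  0.03  1.84 -0.15  0.92  0.48] w 0.087
F world [ 0.7 -0.5 -0.2] tool [0.5 0.7 0.4]
TCP in screen mm (x,y,z above edge) [ -5.   -1.5 183.4] tilt deg -2.3 roll about x -1.6 yaw err 0.0
```

View pics/c8.png

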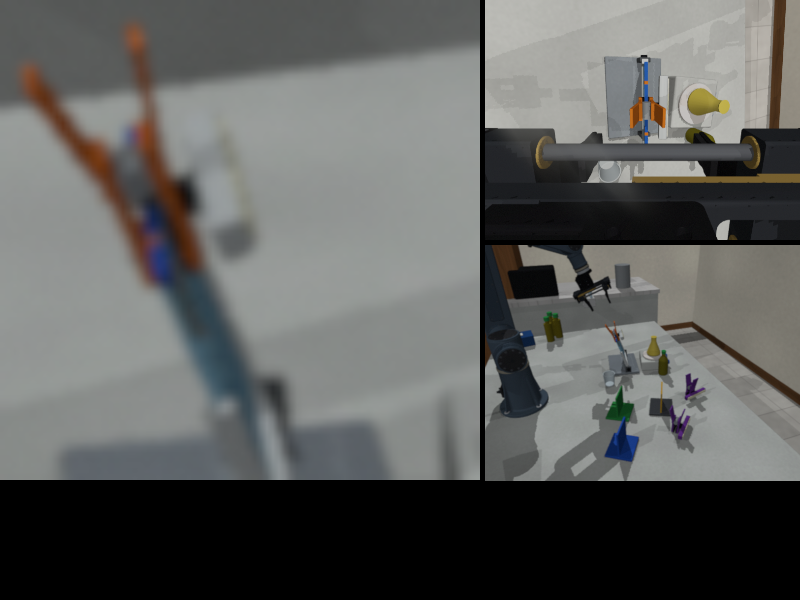

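```bash
python3 -c "
from h import *
b=cv2.imread('pics/wrist8.png')[100:300,260:400]
c=cv2.imread('pics/top8.png')[220:310,130:250]
o=np.zeros((600,800,3),np.uint8);o[:600,:420]=cv2.resize(b,(420,600),interpolation=2);o[:270,430:790]=cv2.resize(c,(360,270),interpolation=2)
o[280:600,430:750]=cv2.resize(cv2.imread('pics/side8.png')[165:205,240:280],(320,320),interpolation=2);cv2.imwrite('pics/c9.png',o)"
```

```text
(no output)
```

View pics/c9.png

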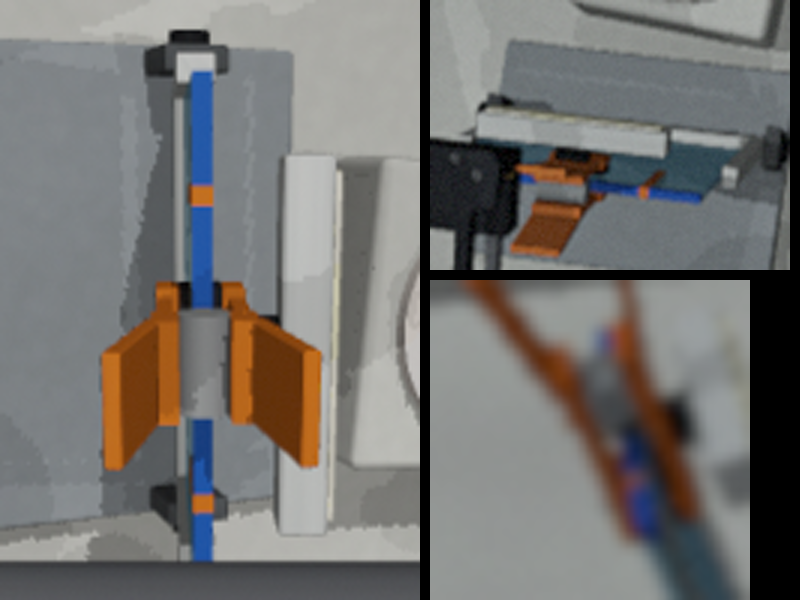

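```bash
python3 -c "
from h import *
A=np.array([XS,YS,ZS])
f=lambda p:(A@(p-E0)*1e3).round(1)
S=lambda x,y:('side8',(240+x/6,150+y/6)); W=lambda x,y:('wrist8',(260+x/3,100+y/3))
for n,s,w in (('pin',S(131,165),W(204,362)),('Ltip',S(34,72),W(108,408)),('Rtip',S(135,33),W(316,408))):
  p,e=tri(s,w);print(n,f(p),e)
for y in (195,503):
  c,v=ray(*W(202,y));n=ZS;k=((E0-c)@n)/(v@n);print('mark',f(c+k*v))
"
```

```text
pin [-0.5  2.7 15.6] [1.4, 1.4]
Ltip [-23.8   1.8  72.7] [3.4, 3.4]
Rtip [25.2  1.  71.7] [1.2, 1.2]
mark [-2.  50.7  0. ]
mark [ -2.1 -46.    0. ]
```

```bash
python3 -c "
from h import *
a=cv2.imread('pics/side0.png').astype(int);b=cv2.imread('pics/side8.png').astype(int)
for n,(x0,x1,y0,y1) in dict(flask=(325,358,183,225),bottle=(352,374,212,262),cup=(238,268,255,288),pane_low=(270,300,215,260)).items(): print(n,abs(a-b)[y0:y1,x0:x1].mean().round(1))
print(robot.hand_in())"
```

```text
flask 6.5
bottle 2.1
cup 1.9
pane_low 2.1
the job is handed in; nothing more can be done
None
```

The lamp clip is on the splash screen's top edge, held by its own spring between the two orange marks, with the light bar on the hotplate side. I handed in at about 16 s of the 45 s.

**How it was done:** I squeezed the handles flat (30 mm) and lifted the clip off the yellow plate. The moves allow no direct tilt, so I pushed the arm against its outward reach limit until it leaned to match the pane's slope of about 19°. I then lowered the clip along the pane until the stop went solid at about 11 N, 5–6 mm past first contact. I opened slowly under a light push and withdrew.

**What the last checks showed:**
- **Centring:** the pin is about 2–3 mm from the middle between the marks.
- **Squareness:** the two handle tips agree in height to 1 mm, which is about 1° off square.
- **Pushed home:** this is not settled by the images alone. The triangulated pin sits 15.6 mm above the edge, where it must be under 15 mm to be home. The handle tips suggest about 10–13 mm. Each estimate is good to about 2 mm. The solid stop felt before release supports it being home, but I did not press again afterwards to confirm.
- **Screen slope:** the near mark and the end of the top edge are where they were before, within a pixel, and the lower pane looks unchanged.
- **Other objects:** the bottle and cup look unchanged. The flask's patch of the image differs a little more, which I put down to changed shadow and the lamp nearby, as nothing came near it.

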